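# Slide the parts board home and lock it

### The job

Push the plywood parts board along its wooden rack until it drops into the locating notches and sits level, with the tape roll riding along on it. Then push the turn button round a full quarter turn, until it lies across the edge of the board and locks it down. Do it all by pushing: do not lift the board or the tape roll, and leave the other things on the bench where they are.

Things in the scene. Friction and masses are not known exactly. Their poses are not given: they have to be found in the camera images.
- rack: Fixed low wooden rack, 300 x 168 mm. Origin at bench level under the board's home place; it reaches x -205 to +95. +x: the way to slide the board; its +y side (nearer the robot) has the turn button. Two runners at y +-56, 24 wide, tops at z 36. Outer guide strips (tops z 51) leave the board 2 mm play each side. Between the runners (|y| < 44) all above z 12 is open. No end stop.
- board: Loose plywood board 160 (x) x 140 (y) x 12 mm, 0.3 to 0.65 kg, axes as the rack's. Cross cleats below, 10 deep: front 40 long at x +50, rear 18 long at x -60; the wide one bridges the short notch. Origin mid-board at the cleats' undersides; plate z 10 to 22, end lips up to z 30. It starts with its origin at rack x -50 to -100, z 36 (riding); home is x 0, z 28.
- home (a point): Home point: rack's x = y = 0, at the notch floors, z 28 mm. Each runner has two notches 8 deep: 23 long at rack x -60 and 45 long at x +50. Only these catch the board (about 3 mm play either way along x), so a fast shove can carry it past.
- board_rear (a point): Middle of the board's flat upright rear face (board x -80, z 16 mm), the place to push: 52 mm above the bench while riding, 44 when home. A few newtons move it; when it is home the push meets a firm stop.
- turn_button (a joint): Steel turn button: 0 = open, pointing to the rack's -x; 1.57 (stop) = locked, pointing to the rack's -y across the board's edge; grows anticlockwise from above. Starts at 0 to 0.2, light friction (1 N at the knob), stays where left. Bar 73 x 16 x 10 mm, underside z 53.5: passes 3.5 mm over a board that is home, but strikes one that has not dropped.
- turn_pivot (a point): Pivot of the turn button, on a post on the rack's +y side, at (0, 102) mm in the rack's frame, 58.5 mm above the bench.
- turn_knob (a point): Middle of the black round knob on the turn button, 14 in diameter, 20 tall (z = 63.5 to 83.5 above the bench), 52 mm from the pivot. Push it sideways.
- tape_roll: Black tape roll, 66 across, 19 high, lying loose on the board a little to the far (-y) side; origin at the centre of its underside.
- lube_bottle: Bystander, loose: small dark dropper bottle with a green nozzle, 38x37x104 mm, standing past the far end (+x) of the rack; origin at the centre of its underside
- pliers: Bystander, loose: pliers, 162x58x18 mm, lying past the far end (+x) of the rack; origin at the centre of its underside
- screwdriver: Bystander, loose: screwdriver, 191x24x25 mm, lying on the bench beside the turn-button side of the rack; origin at the centre of its underside
- tyre_lever: Bystander, loose: flat nylon tyre lever, 18x110x8 mm, lying across the bench just past the far end (+x) of the rack; origin at the centre of its underside
- y_wrench: Bystander, loose: three-armed hex wrench, 115x132x20 mm, lying to the left; origin at the centre of its underside
- brush: Bystander, loose: wooden-handled brush, 24x165x34 mm, lying to the right; origin at the centre of its underside
- spanner: Bystander, loose: combination spanner, 170x39x10 mm, lying to the right; origin at the centre of its underside
Not all that is in view belongs to the job. What is shaped like the tape_roll but turquoise or yellow is not meant.

How it is judged:
By the outcome, as a careful person would: the job done as asked, in the order asked, and still so for the second after the job is handed in, with the robot touching nothing.
It also fails if it takes over 48 s, if anything falls off the work surface, if the arm or the gripper's body presses on something with over 40 N, if the wrist force passes 120 N, or if a joint passes its speed limit or range.

### The arm

A 6-joint arm with a two-finger parallel gripper is mounted at the origin on a cart in front of the work surface, level with it; the furniture and walls round the work are solid. World frame = base frame: x ahead of the robot, y to its left, z up, the work surface at z = 0. Lengths are in m, angles in rad, forces in N, time in s.
With the tool pointing down it reaches from about 0.275 to 0.725 m from the base axis. Payload 15.9 kg.
Tool frame: the origin (TCP) lies at the very end of the fingers, on their centre line; the grasp point (between the pads) lies 19 mm behind it; y points along the fingers, z is the direction in which the jaws open and shut, and the axes are right-handed (so a half turn about y gives the same grasp; the last joint's range is limited). The gripper opens to 85 mm and grips with 20 to 120 N. Pads are 22 mm wide; open, the fingers measure 114 mm over their backs; the gripper's body (76 mm by 85 mm) begins 54 mm behind the grasp point. The pads swing forward as they close: fully open they stand 13 mm farther back than shut.
Start: joints at [-1.226, 0.213, -0.034, 1.323, 0, 1.571], TCP at [0.169, -0.471, 0.207] pointing down, gripper open.
Joint ranges: [-2.98, 2.98], [-0.74, 1.72], [-1.14, 1.35], [-2.1, 2.04], [-1.57, 1.44], [-3.14, 3.14]. Speed limits (rad/s): [1.89, 1.89, 2.39, 2.57, 3.14, 3.14].

### API

Orientations are given as a rotation vector (axis times angle).
In Python, from station import * gives the robot as it stands.
- The arm moves only by the tool drive_tool, never from a script. Its argument "rows" is a list of rows, each a list of 5 numbers: the shift along the tool's x, y, z in mm, then the turn about the tool's y in degrees, then the opening, from -1 (shut) to 1 (fully open). A call has 1 to 10 rows; each row shifts and turns the commanded pose from where the row before left it, along the tool's axes as they then stand; what a row does not reach is not made up. A row lasts 1/8 s, in which the tool goes at most 62.5 mm and 10.7 degrees, less where a joint would pass 70% of its speed; a pose out of reach is approached as far as the arm can. A call with a gripper value outside its range is refused whole. The fingers move at their own pace and stop on an object; the grip force is fixed at half the most. Time passes only in rows, so rows that do not move let the fingers close. It gives the time, the measured TCP pose, the force and the opening at its end, in the units of the state.
- sense(): the state, without advancing time (a new reading comes with each control period).
- snapshot(name): name is "scene" or "top"; returns the picture (480x640x3 uint8, red, green, blue); there is no depth.
- camera_info(name): a dict with "intrinsics" (3x3 intrinsics, pixels), "xyz" and "orientation" of the camera in the world. Camera axes: x right, y up, looking along -z (the intrinsics and any distortion apply to the point x, -y, -z); pixel columns grow to the right and rows downward; lengths in m; the calibration is good to about 2 mm. A picture is of the moment at which its call begins. camera_info takes no time and is no camera call.
- job_done(): hands the job in, once; it reports no verdict.
The state is a dict: "time_s": time; "q": joint angles; "qd": joint speeds; "joint_torque": joint torques, N m; "ee_pos": TCP position; "tcp_rot": TCP orientation; "contact_force": force on the tool from outside, world axes, zero at the start; "torque": the same for the moment, N m; "opening": finger opening in m.
Only numpy, scipy, OpenCV 4.12 (cv2) and the standard library are available. Lean on these libraries where they do the work, as an engineer would, in place of code of your own. Each camera call takes 0.05 s, during which the arm holds its last target.

## Working session

There is one attempt and no reset: what is moved stays moved. The work goes in short steps, Python scripts to look and compute and a tool call to move; the robot and the scene stay as the last step left them, time stands still between calls to the robot, and variables do not carry over. Pictures are saved under pics/ and viewed, and the job is handed in when it is done.

Besides the shell and the picture viewer there is one more tool, called in YAML: its name, and indented under it one key for each argument. drive_tool: Moves the arm, as the interface text tells. Its arguments: {"type":"object","properties":{"rows":{"type":"array"}},"required":["rows"]}

```bash
mkdir -p pics; ls
python3 - <<'E'
from station import *
import cv2
for n in("scene","top"):
    cv2.imwrite(f"pics/{n}0.png",snapshot(n)[:,:,::-1]); print(camera_info(n))
s=sense();print(s)
E
```

```text
pics
{'intrinsics': array([[459.31262227,   0.        , 322.48605685],
       [  0.        , 459.31262227, 244.34147843],
       [  0.        ,   0.        ,   1.        ]]), 'xyz': array([-0.24005837, -0.86398697,  1.18015248]), 'orientation': array([ 0.77389437, -0.27724126, -0.69175757])}
{'intrinsics': array([[542.67936544,   0.        , 317.86423304],
       [  0.        , 542.67936544, 238.00328556],
       [  0.        ,   0.        ,   1.        ]]), 'xyz': array([0.24324253, 0.00514094, 1.51669181]), 'orientation': array([ 0.15483418, -0.16075948, -1.54681131])}
{'time_s': 0.1, 'q': array([-1.22599319e+00,  2.13326300e-01, -3.49578217e-02,  1.32353633e+00,
       -2.33287775e-05,  1.57079358e+00]), 'qd': array([-5.98249425e-05, -5.64883941e-04,  2.03218179e-03,  9.98032021e-04,
        1.08736153e-03,  7.81442608e-04]), 'joint_torque': array([-1.42906745e-03, -6.87250113e+01,  4.87806809e+01,  1.22223306e-02,
       -6.72613155e-06, -5.18606214e-06]), 'ee_pos': array([ 0.16888547, -0.47025972,  0.2061713 ]), 'tcp_rot': array([-0.35442148,  2.03522532, -2.03315032]), 'contact_force': array([-1.39408651,  0.05274143,  0.54666868]), 'torque': array([ 0.03120234, -0.01347983, -0.01086216]), 'opening': 0.0854688177731166}
```

View pics/scene0.png

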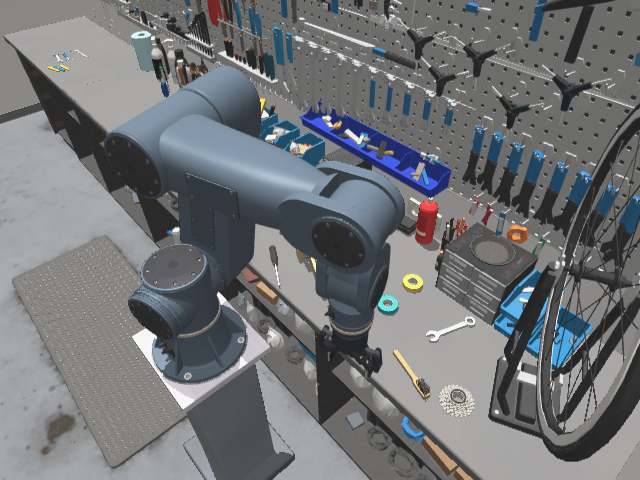

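View pics/top0.png

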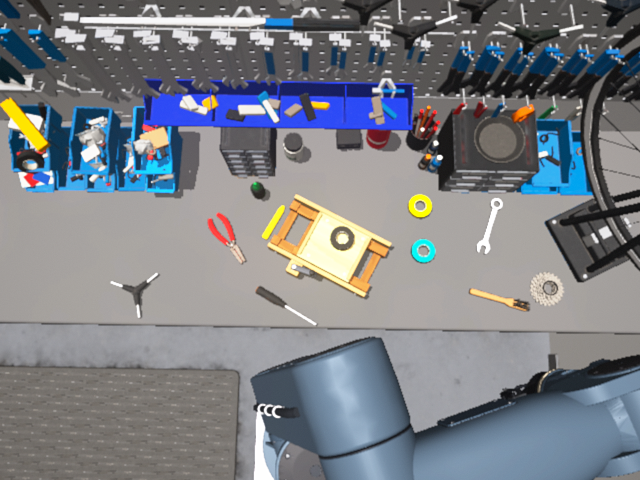

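The top view shows the rack at about (330,245) px, its +x towards the upper left. The board is at (340,245) with the black roll on it at (342,238), and the turn button is near (298,268). I'll zoom in.

```bash
cat > h.py <<'E'
import numpy as np,cv2
from scipy.spatial.transform import Rotation as R
from station import *
def cam(n):
    c=camera_info(n);return c["intrinsics"],c["xyz"],R.from_rotvec(c["orientation"]).as_matrix()
def ray(n,uv,z):
    K,t,M=cam(n);uv=np.atleast_2d(uv).astype(float)
    d=np.c_[(uv[:,0]-K[0,2])/K[0,0],-(uv[:,1]-K[1,2])/K[1,1],-np.ones(len(uv))]@M.T
    return t+d*((z-t[2])/d[:,2])[:,None]
def proj(n,P):
    K,t,M=cam(n);p=(np.atleast_2d(P)-t)@M
    return np.c_[K[0,0]*p[:,0]/-p[:,2]+K[0,2],-K[1,1]*p[:,1]/-p[:,2]+K[1,2]]
def crop(n,im,x0,y0,w,h,s,f):
    cv2.imwrite(f,cv2.resize(im[y0:y0+h,x0:x0+w,::-1],None,fx=s,fy=s,interpolation=cv2.INTER_CUBIC))
E
python3 - <<'E'
from h import *
im=cv2.imread("pics/top0.png")[:,:,::-1]
crop("top",im,250,180,160,130,5,"pics/c0.png".replace("c0","c0"))
E
```

```text
(no output)
```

View pics/c0.png

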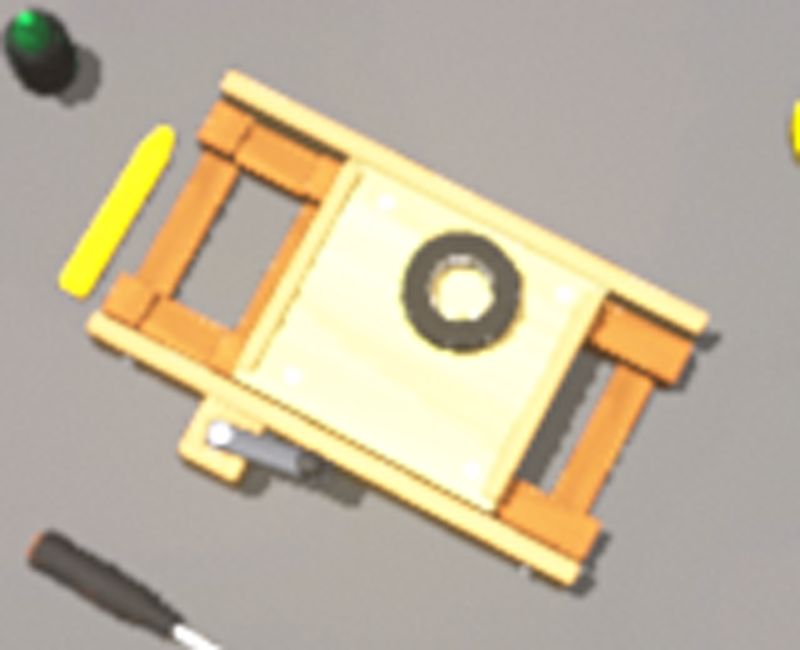

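Run:
```python
from h import *
w=lambda c,z: ray("top",np.array(c,float)/5+[250-.4,180-.4],z)
P=w([(235,70),(712,315),(572,588),(88,328)],.051)
print(P.round(4));L=[np.linalg.norm(P[i]-P[(i+1)%4]) for i in range(4)];print("sides",np.round(L,4))
dx=(P[0]-P[1])+(P[3]-P[2]);yaw=np.arctan2(dx[1],dx[0]);X=np.array([np.cos(yaw),np.sin(yaw)]);Y=np.array([-X[1],X[0]])
c=P.mean(0)[:2];o=c+0.055*X
print("yaw",np.degrees(yaw),"centre",c,"origin",o)
def rf(p): p=np.atleast_2d(p)[:,:2]-o; return np.c_[p@X,p@Y].round(4)
print("corners",rf(P))
print("pivot top",rf(w([(218,433)],.0635)), "knob/bar end",rf(w([(315,465)],.0835)))
print("board rear lip top edge",rf(w([(610,292),(497,512)],.066)))
print("front lip",rf(w([(350,158),(235,375)],.066)))
print("tape",rf(w([(462,292)],.077)))
for n,p in(("pivot",(0,.102)),("home rear",(-.08,0)),("knob0",(-.052,.102)),("knobend",(0,.05))):
    print(n,(o+p[0]*X+p[1]*Y).round(4), np.hypot(*(o+p[0]*X+p[1]*Y)))
```

```text
[[ 0.6685  0.0641  0.051 ]
 [ 0.5336 -0.2021  0.051 ]
 [ 0.382  -0.1251  0.051 ]
 [ 0.5198  0.1411  0.051 ]]
sides [0.2985 0.17   0.2997 0.1674]
yaw 62.87014829863497 centre [ 0.52598464 -0.03050199] origin [0.55106512 0.01844665]
corners [[ 0.0942 -0.0837]
 [-0.2043 -0.085 ]
 [-0.2048  0.085 ]
 [ 0.0949  0.0837]]
pivot top [[0.0027 0.1025]] knob/bar end [[-0.0532  0.0955]]
board rear lip top edge [[-0.1489 -0.0665]
 [-0.1502  0.0696]]
front lip [[ 0.0117 -0.0659]
 [ 0.0095  0.0706]]
tape [[-0.0782 -0.026 ]]
pivot [0.4603 0.065 ] 0.4648488440823859
home rear [ 0.5146 -0.0528] 0.517281200699797
knob0 [0.4366 0.0187] 0.4369746731185886
knobend [0.5066 0.0412] 0.5082428469941485
```

```bash
cat >> h.py <<'E'
o=np.array([.55107,.01845]);yaw=np.radians(62.87);X=np.array([np.cos(yaw),np.sin(yaw)]);Y=np.array([-X[1],X[0]])
def W(x,y,z): return np.r_[o+x*X+y*Y,z]
def rf(p): p=np.array(p)[:2]-o; return np.r_[p@X,p@Y]
def st():
    s=sense();T=R.from_rotvec(s["tcp_rot"]).as_matrix()
    print("t",round(s["time_s"],2),"rack xy",rf(s["ee_pos"]).round(4),"z",round(s["ee_pos"][2],4),"F rack",np.r_[s["contact_force"][:2]@X,s["contact_force"][:2]@Y,s["contact_force"][2]].round(1),"q6",s["q"][5].round(2))
    print("tool x yaw rel rack",np.degrees(np.arctan2(T[1,0],T[0,0])-yaw).round(2),"z yaw",np.degrees(np.arctan2(T[1,2],T[0,2])-yaw).round(2),"y",T[:,1].round(3))
    return s,T
def to(x,y,z):
    s,T=st();d=(W(x,y,z)-s["ee_pos"])*1000;print("target",W(x,y,z).round(3),"tool delta",(T.T@d).round(1))
E
python3 - <<'E'
from h import *
to(-.195,0,.12)
E
```

```text
t 0.1 rack xy [-0.6092  0.1173] z 0.2062 F rack [-0.6  1.3  0.5] q6 1.57
tool x yaw rel rack -223.11 z yaw -133.11 y [-0.     0.001 -1.   ]
target [ 0.462 -0.155  0.12 ] tool delta [-382.5   86.4 -197.4]
```

drive_tool:
  rows:
    - [-38, 0, -20, 0, -1]
    - [-38, 0, -20, 0, -1]
    - [-38, 0, -20, 0, -1]
    - [-38, 0, -20, 0, -1]
    - [-38, 0, -20, 0, -1]
    - [-38, 0, -20, 0, -1]
    - [-38, 0, -20, 0, -1]
    - [-38, 0, -20, 0, -1]
    - [-38, 0, -19, 0, -1]
    - [-38, 0, -19, 0, -1]

```text
time_s: 1.35
ee_pos: [0.4604, -0.1545, 0.2064]
tcp_rot: [-0.355, 2.034, -2.034]
contact_force: [-0.9, 0.4, 0.0]
opening: 0.0002
```

drive_tool:
  rows:
    - [0, 0, 0, -10, -1]
    - [0, 0, 0, -10, -1]
    - [0, 0, 0, -10, -1]
    - [0, 0, 0, -10, -1]
    - [0, 0, 0, -3.1, -1]
    - [0, 0, 0, 0, -1]

```text
time_s: 2.1
ee_pos: [0.4595, -0.1557, 0.2064]
tcp_rot: [-0.947, 1.55, -1.549]
contact_force: [-1.1, -0.1, 0.4]
opening: 0.0004
```

Run:
```python
from h import *
to(-.195,0,.03); print(sense()["opening"])
```

```text
t 2.1 rack xy [-0.1967  0.002 ] z 0.2064 F rack [-0.6  1.   0.4] q6 1.72
tool x yaw rel rack -180.04 z yaw -90.04 y [-0.001  0.    -1.   ]
target [ 0.462 -0.155  0.03 ] tool delta [ -1.7 176.4   2.1]
0.0003558409208974453
```

drive_tool:
  rows:
    - [0, 35, 1, 0, -1]
    - [0, 35, 1, 0, -1]
    - [0, 35, 0, 0, -1]
    - [0, 30, 0, 0, -1]
    - [0, 20, 0, 0, -1]
    - [0, 16, 0, 0, -1]
    - [0, 0, 0, 0, -1]

```text
time_s: 2.98
ee_pos: [0.4606, -0.1564, 0.0347]
tcp_rot: [-0.947, 1.552, -1.549]
contact_force: [-0.3, 0.5, 0.3]
opening: 0.0002
```

Run:
```python
from h import *
st()
im=snapshot("top");crop("top",im,250,180,160,130,5,"pics/c1.png")
im=snapshot("scene");crop("s",im,220,180,200,150,4,"pics/s1.png")
```

```text
t 2.98 rack xy [-0.1969  0.0008] z 0.0347 F rack [0.3 0.5 0.3] q6 1.72
tool x yaw rel rack -180.09 z yaw -90.09 y [-0.002  0.001 -1.   ]
```

View pics/c1.png

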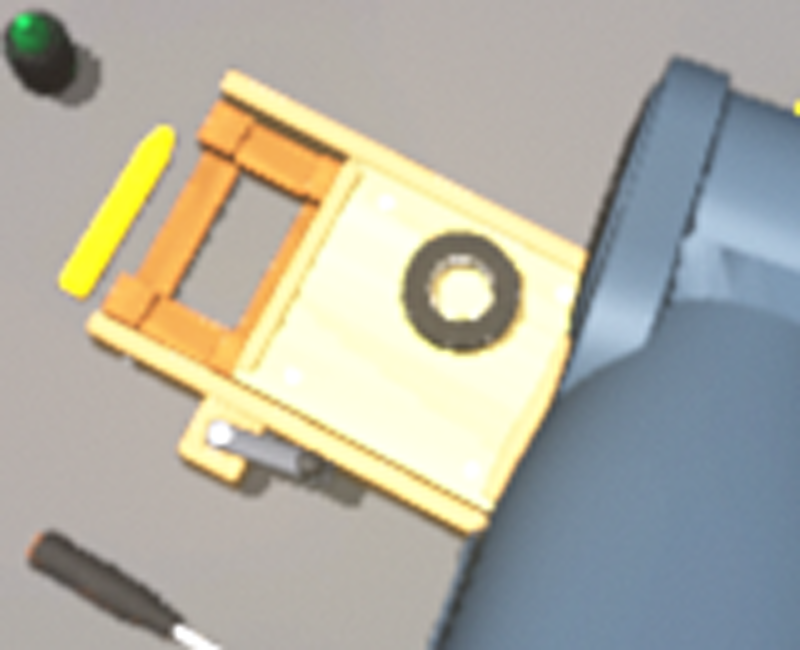

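View pics/s1.png

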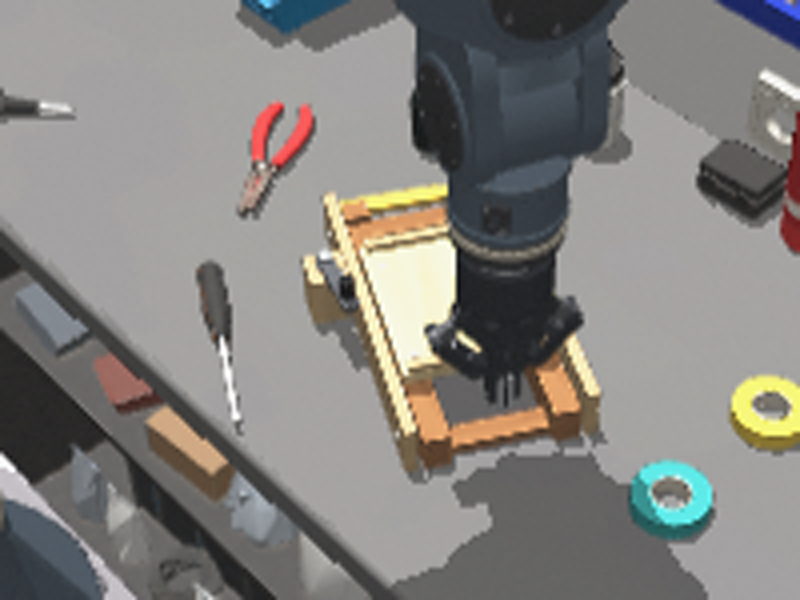

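The fingers are shut in the rack opening behind the board's rear face, at (510,380) in the scene crop. They are clear of the runners, and the tape roll hasn't moved. Next I push.

drive_tool:
  rows:
    - [-6, 0, 0, 0, -1]
    - [-6, 0, 0, 0, -1]
    - [-6, 0, 0, 0, -1]
    - [-5, 0, 0, 0, -1]
    - [-4, 0, 0, 0, -1]
    - [-3, 0, 0, 0, -1]
    - [-3, 0, 0, 0, -1]
    - [-3, 0, 0, 0, -1]
    - [-3, 0, 0, 0, -1]
    - [-3, 0, 0, 0, -1]

```text
time_s: 4.32
ee_pos: [0.4804, -0.1196, 0.0356]
tcp_rot: [-0.947, 1.549, -1.55]
contact_force: [-2.7, -5.2, 0.7]
opening: 0.0003
```

drive_tool:
  rows:
    - [-3, 0, 0, 0, -1]
    - [-3, 0, 0, 0, -1]
    - [-3, 0, 0, 0, -1]
    - [-3, 0, 0, 0, -1]
    - [-3, 0, 0, 0, -1]

```text
time_s: 4.95
ee_pos: [0.4872, -0.1064, 0.0356]
tcp_rot: [-0.947, 1.549, -1.55]
contact_force: [-2.5, -4.9, 1.1]
opening: -0.0001
```

Run:
```python
from h import *
st()
im=snapshot("top");crop("top",im,250,180,160,130,5,"pics/c2.png")
```

```text
t 4.95 rack xy [-1.402e-01 -1.000e-04] z 0.0356 F rack [-5.6  0.   1.1] q6 1.83
tool x yaw rel rack -180.04 z yaw -90.04 y [-0.001 -0.001 -1.   ]
```

View pics/c2.png

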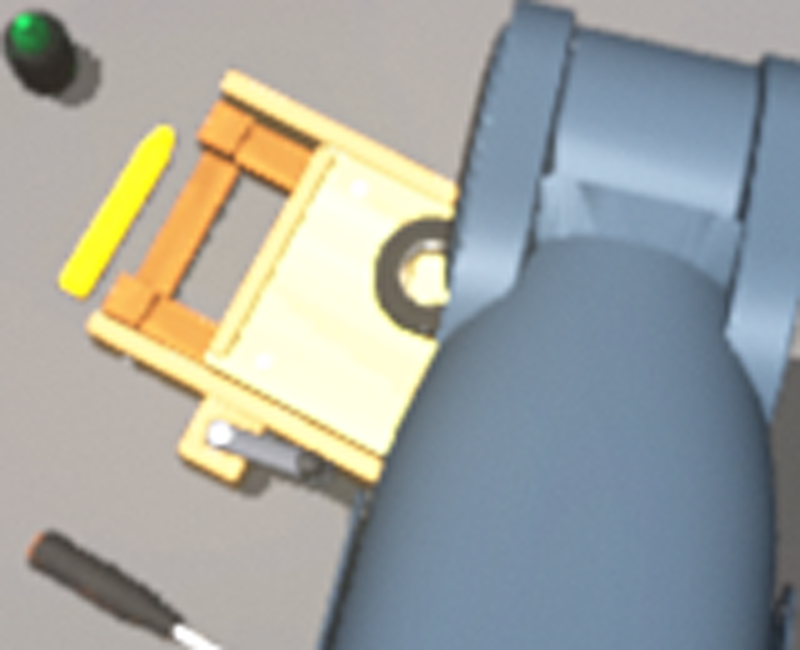

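The front lip has moved about 17 mm, so the board is near x -52. The roll is riding along with it and the push force is 5.6 N.

drive_tool:
  rows:
    - [-4, 0, 0, 0, -1]
    - [-4, 0, 0, 0, -1]
    - [-4, 0, 0, 0, -1]
    - [-4, 0, 0, 0, -1]
    - [-4, 0, 0, 0, -1]
    - [-4, 0, 0, 0, -1]
    - [-4, 0, 0, 0, -1]
    - [-4, 0, 0, 0, -1]
    - [-3, 0, 0, 0, -1]
    - [-3, 0, 0, 0, -1]

```text
time_s: 6.25
ee_pos: [0.5046, -0.0725, 0.0356]
tcp_rot: [-0.947, 1.549, -1.55]
contact_force: [-1.7, -5.1, 0.9]
opening: -0.0
```

drive_tool:
  rows:
    - [-2, 0, 0, 0, -1]
    - [-2, 0, 0, 0, -1]
    - [-2, 0, 0, 0, -1]

```text
time_s: 6.62
ee_pos: [0.5073, -0.0672, 0.0356]
tcp_rot: [-0.947, 1.549, -1.55]
contact_force: [-3.2, -5.7, 2.0]
opening: 0.0001
```

Run:
```python
from h import *
st()
im=snapshot("top");crop("top",im,250,180,160,130,5,"pics/c3.png")
im=snapshot("scene");crop("s",im,260,200,120,90,6,"pics/s3.png")
```

```text
t 6.62 rack xy [-0.0962 -0.0001] z 0.0356 F rack [-6.5  0.3  2. ] q6 1.91
tool x yaw rel rack -180.04 z yaw -90.04 y [-0.001 -0.001 -1.   ]
```

View pics/c3.png

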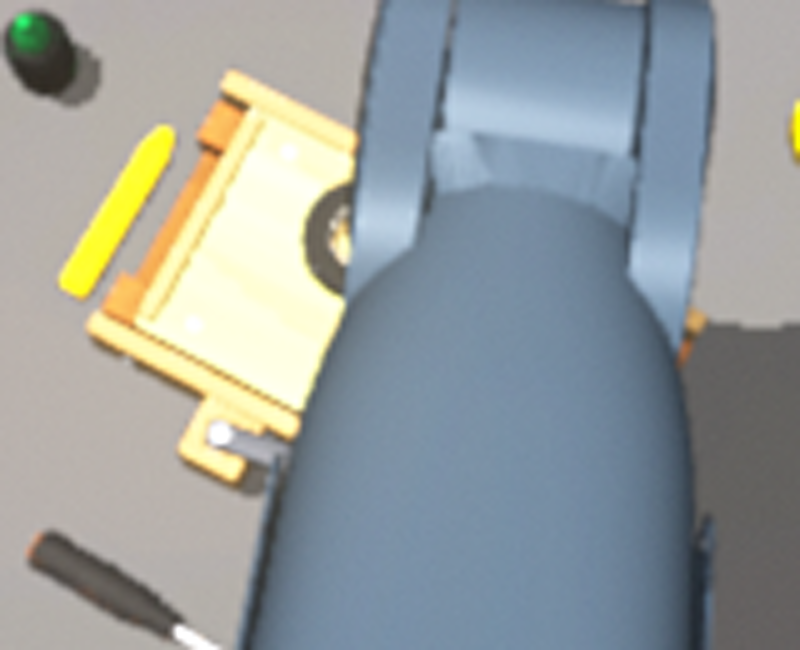

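View pics/s3.png

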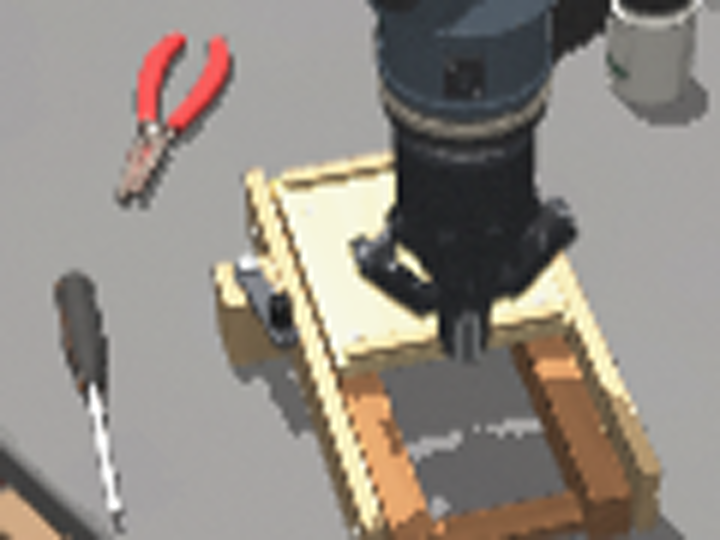

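Both views show the board about 6–8 mm short of home and still riding, with the roll aboard. I'll continue slowly.

drive_tool:
  rows:
    - [-1.5, 0, 0, 0, -1]
    - [-1.5, 0, 0, 0, -1]
    - [-1.5, 0, 0, 0, -1]

```text
time_s: 7.1
ee_pos: [0.5093, -0.0632, 0.0355]
tcp_rot: [-0.947, 1.549, -1.55]
contact_force: [-2.3, -5.5, 0.7]
opening: -0.0001
```

drive_tool:
  rows:
    - [-1, 0, 0, 0, -1]
    - [-1, 0, 0, 0, -1]

```text
time_s: 7.35
ee_pos: [0.5107, -0.0608, 0.0356]
tcp_rot: [-0.946, 1.549, -1.549]
contact_force: [0.1, -0.0, 0.5]
opening: -0.0004
```

drive_tool:
  rows:
    - [-1, 0, 0, 0, -1]
    - [-1, 0, 0, 0, -1]

```text
time_s: 7.6
ee_pos: [0.5115, -0.0591, 0.0356]
tcp_rot: [-0.947, 1.549, -1.549]
contact_force: [-0.8, 0.1, -0.3]
opening: -0.0002
```

The push force fell to zero, which suggests the board dropped. I'll feel for the firm stop.

drive_tool:
  rows:
    - [-1, 0, 0, 0, -1]
    - [-1, 0, 0, 0, -1]

```text
time_s: 7.85
ee_pos: [0.5124, -0.0574, 0.0356]
tcp_rot: [-0.946, 1.549, -1.549]
contact_force: [0.1, -0.3, -0.3]
opening: -0.0005
```

drive_tool:
  rows:
    - [-1, 0, 0, 0, -1]
    - [-1, 0, 0, 0, -1]

```text
time_s: 8.1
ee_pos: [0.5133, -0.0556, 0.0356]
tcp_rot: [-0.947, 1.549, -1.549]
contact_force: [-0.6, 0.3, -0.5]
opening: 0.0
```

Run:
```python
from h import *
st()
im=snapshot("scene");crop("s",im,260,200,120,90,6,"pics/s4.png")
```

```text
t 8.1 rack xy [-0.0832 -0.0002] z 0.0356 F rack [-0.   0.7 -0.5] q6 1.94
tool x yaw rel rack -180.02 z yaw -90.02 y [-0. -0. -1.]
```

View pics/s4.png

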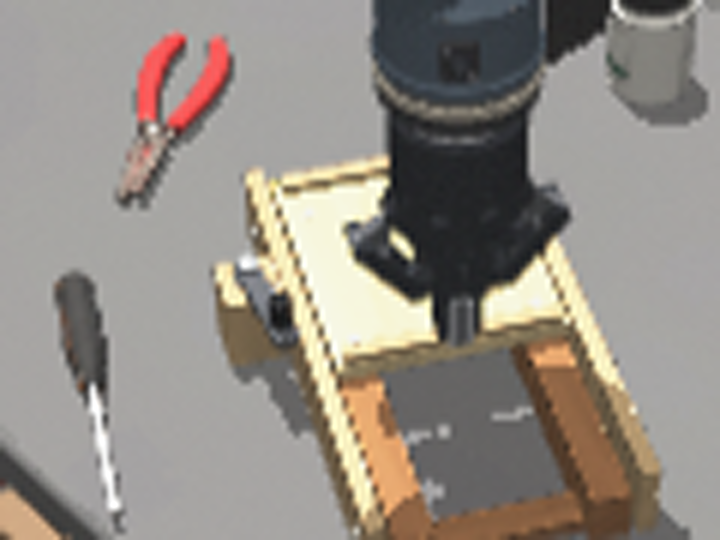

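Run:
```python
from h import *
im=snapshot("top");crop("top",im,250,180,160,130,5,"pics/c4.png")
a=cv2.imread("pics/s3.png");b=cv2.imread("pics/s4.png")
cv2.imwrite("pics/ab.png",np.vstack([a[270:420,200:640],b[270:420,200:640]]))
```

```text
(no output)
```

View pics/c4.png

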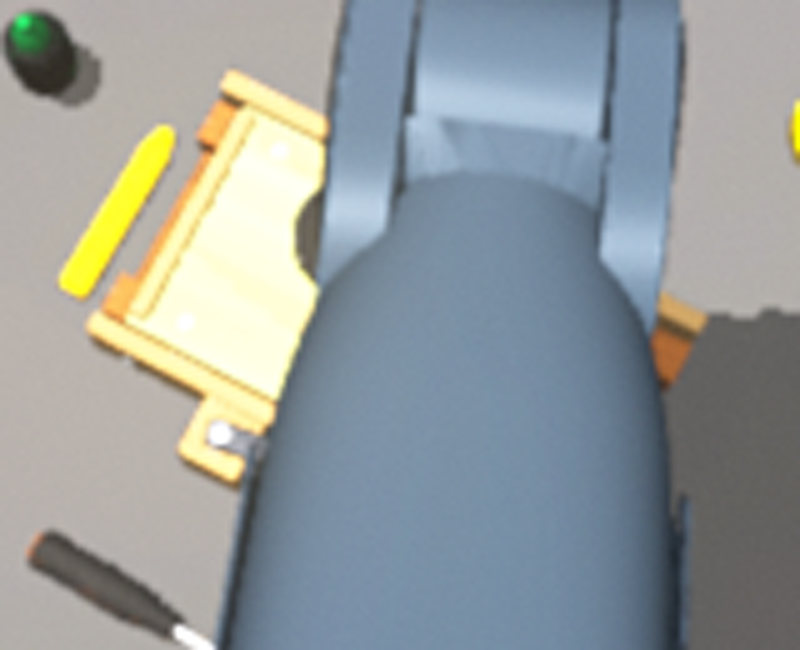

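View pics/ab.png

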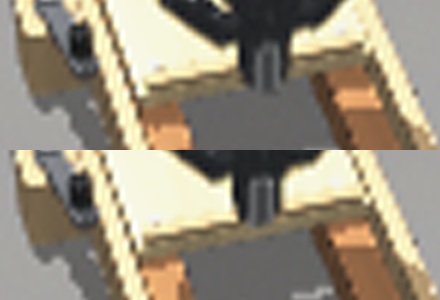

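Run:
```python
from h import *
f=lambda p:((proj("scene",p)-[260,200])*6+2.5-[200,270]).round(0)
s=sense();p=s["ee_pos"]
print("tcp",f(p))
for x in(-.094,-.072): print(x,f(W(x,0,.0356)))
for z in(.038,.050,.058): print("home rear face z",z,f(W(-.08,-.06,z)),f(W(-.08,0,z)),f(W(-.08,.06,z)))
for z in(.046,.058,.066): print("riding -82 rear face z",z,f(W(-.082,-.06,z)),f(W(-.082,0,z)),f(W(-.082,.06,z)))
w=lambda c,z: ray("top",np.array(c,float)/5+[250-.4,180-.4],z)
for a,b in (("c3",[(250,107),(137,322)]),("c4",[(240,103),(125,315)])):
  for z in(.058,.066): print(a,z,[rf(q).round(4) for q in w(b,z)])
```

```text
tcp [[256.  99.]]
-0.094 [[261. 113.]]
-0.072 [[251.  86.]]
home rear face z 0.038 [[354.  73.]] [[255.  93.]] [[154. 113.]]
home rear face z 0.05 [[355.  59.]] [[255.  78.]] [[153.  98.]]
home rear face z 0.058 [[355.  49.]] [[255.  68.]] [[153.  88.]]
riding -82 rear face z 0.046 [[356.  66.]] [[256.  85.]] [[154. 105.]]
riding -82 rear face z 0.058 [[356.  51.]] [[256.  71.]] [[154.  91.]]
riding -82 rear face z 0.066 [[357.  41.]] [[256.  61.]] [[153.  81.]]
c3 0.058 [array([ 0.0754, -0.0672]), array([0.0717, 0.069 ])]
c3 0.066 [array([ 0.0742, -0.0654]), array([0.0705, 0.0701])]
c4 0.058 [array([ 0.0814, -0.0666]), array([0.0794, 0.0687])]
c4 0.066 [array([ 0.0801, -0.0648]), array([0.0781, 0.0698])]
```

Run:
```python
from h import *
f=lambda p:((proj("scene",p)-[220,180])*4+1.5).round(0)
for z in(.0347,.045,.055,.065): print(z,[f(W(-.197+d,0,z))[0] for d in(-.011,0,.011)])
im=cv2.imread("pics/s1.png")[300:440,400:620];cv2.imwrite("pics/s1z.png",cv2.resize(im,None,fx=3.5,fy=3.5,interpolation=2))
im=cv2.imread("pics/s4.png")[240:400,360:580];cv2.imwrite("pics/s4z.png",cv2.resize(im,None,fx=3.5,fy=3.5,interpolation=2))
```

```text
0.0347 [array([505., 433.]), array([501., 423.]), array([497., 413.])]
0.045 [array([505., 425.]), array([501., 415.]), array([498., 405.])]
0.055 [array([505., 417.]), array([502., 407.]), array([498., 397.])]
0.065 [array([506., 408.]), array([502., 398.]), array([498., 389.])]
```

View pics/s1z.png

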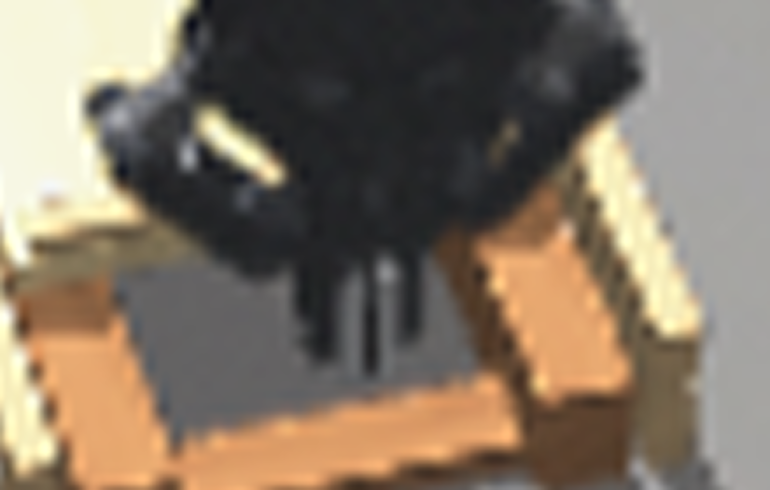

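View pics/s4z.png

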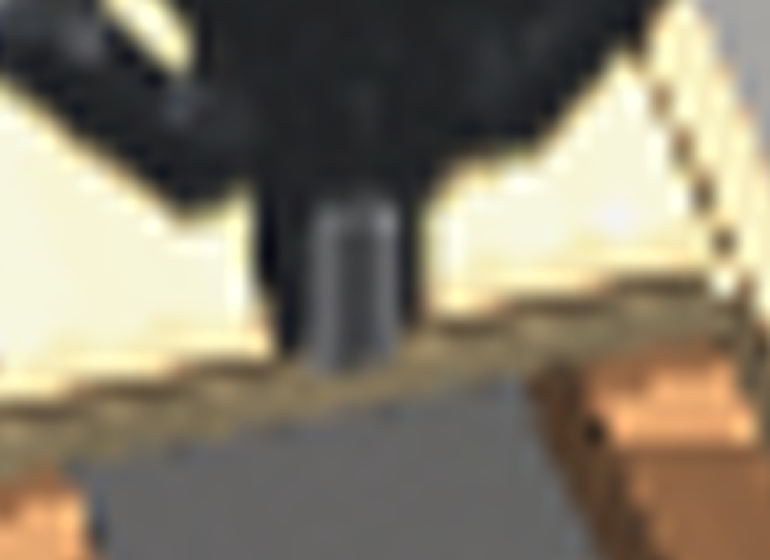

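The board's front edge measures x≈+0.080 (home), yet the finger sits 6 mm past the home rear face with zero force. The picture shows the finger tip at the lip top, so the physical tip looks well above the reported TCP. I'll retract straight up and look.

drive_tool:
  rows:
    - [0, -10, 0, 0, -1]
    - [0, -30, 0, 0, -1]
    - [0, -40, 0, 0, -1]
    - [0, -40, 0, 0, -1]
    - [20, -20, 0, 0, -1]
    - [40, 0, 0, 0, -1]
    - [50, 0, 0, 0, -1]
    - [50, 0, 0, 0, -1]
    - [30, 0, 0, 0, -1]
    - [0, 0, 0, 0, -1]

```text
time_s: 9.45
ee_pos: [0.4258, -0.2263, 0.1763]
tcp_rot: [-0.945, 1.55, -1.552]
contact_force: [-0.2, -0.1, -0.4]
opening: 0.0002
```

Run:
```python
from h import *
st()
im=snapshot("top");crop("top",im,250,180,160,130,5,"pics/c5.png")
im=snapshot("scene");crop("s",im,260,180,160,120,5,"pics/s5.png")
print((proj("scene",sense()["ee_pos"])-[260,180])*5+2)
```

```text
t 9.45 rack xy [-2.749e-01 -1.000e-04] z 0.1763 F rack [-0.2  0.1 -0.4] q6 1.56
tool x yaw rel rack -180.18 z yaw -90.18 y [ 0.001 -0.    -1.   ]
[[467.63950575 465.67639386]]
```

View pics/c5.png

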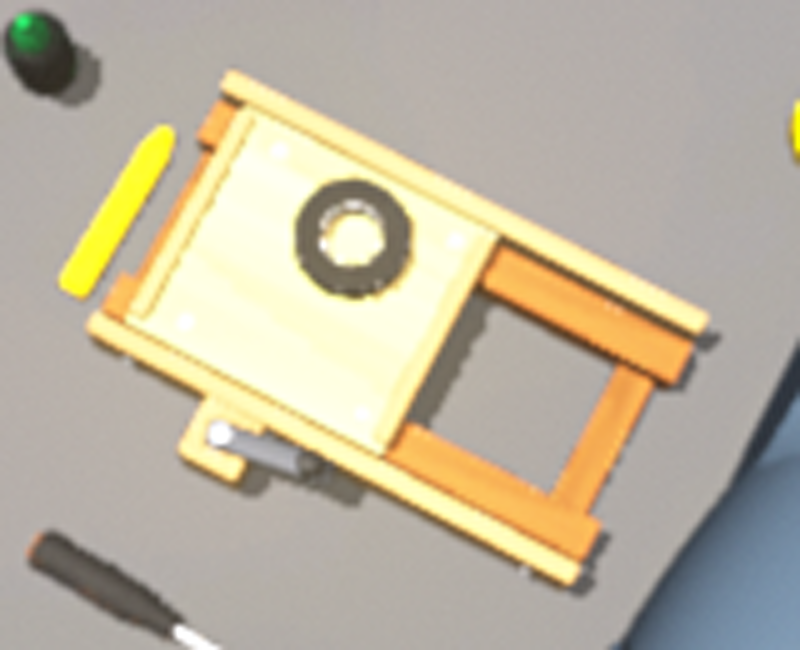

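View pics/s5.png

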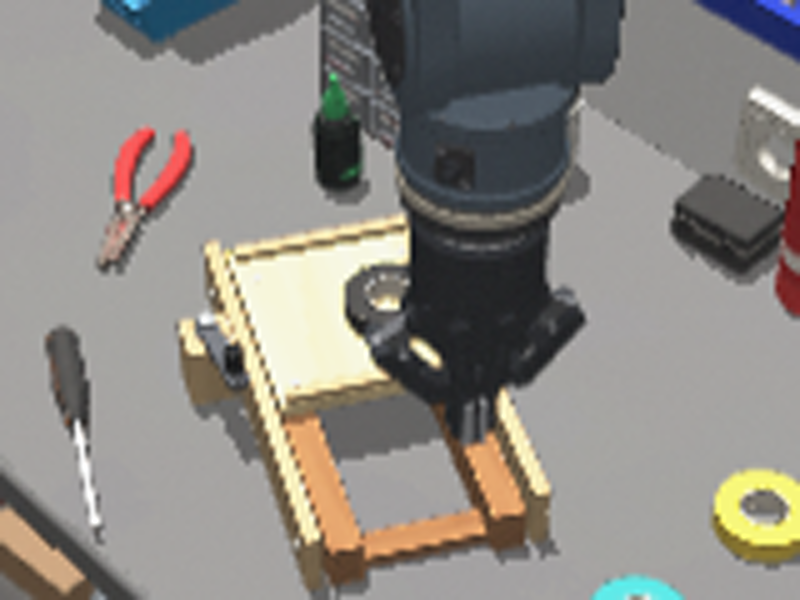

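The top view c5 shows the board with parallel gaps at home: front lip at crop (245,105)–(130,315), rear lip at (497,238)–(383,450). The roll is aboard at (352,238). In the scene view the finger tip shows about 5 px above the projected TCP, so the shut fingers end roughly 25 mm above it. I'll turn the tool so that its +x points along the middle of the knob's arc.

drive_tool:
  rows:
    - [0, 0, 0, -10.5, -1]
    - [0, 0, 0, -10.5, -1]
    - [0, 0, 0, -10.5, -1]
    - [0, 0, 0, -10.5, -1]
    - [0, 0, 0, -10.5, -1]
    - [0, 0, 0, -10.5, -1]
    - [0, 0, 0, -10.5, -1]
    - [0, 0, 0, -10.5, -1]
    - [0, 0, 0, -10.5, -1]
    - [0, 0, 0, -10.5, -1]

```text
time_s: 10.8
ee_pos: [0.4271, -0.2238, 0.1759]
tcp_rot: [-1.565, 0.16, -0.161]
contact_force: [0.3, 0.4, 0.2]
opening: 0.0002
```

drive_tool:
  rows:
    - [0, 0, 0, -10, -1]
    - [0, 0, 0, -10, -1]
    - [0, 0, 0, -10, -1]
    - [0, 0, 0, 0, -1]

```text
time_s: 11.3
ee_pos: [0.427, -0.224, 0.1758]
tcp_rot: [-1.557, -0.245, 0.245]
contact_force: [-0.8, 0.1, -0.2]
opening: 0.0002
```

Run:
```python
from h import *
to(-.073,.1165,.12)
w=lambda c,z: ray("top",np.array(c,float)/5+[250-.4,180-.4],z)
print("rear lip z58",[rf(q).round(4) for q in w([(497,238),(383,450)],.058)],"tape z69",rf(w([(353,238)],.069)[0]))
```

```text
t 11.3 rack xy [-2.723e-01 -2.000e-04] z 0.1758 F rack [-0.3  0.8 -0.2] q6 -0.8
tool x yaw rel rack -44.99 z yaw 45.01 y [ 0.  0. -1.]
target [0.414 0.007 0.12 ] tool delta [ 58.4  55.8 223.4]
rear lip z58 [array([-0.0802, -0.066 ]), array([-0.0801,  0.0678])] tape z69 [-0.01131067 -0.02619372]
```

Board rear at x -0.080 on both sides, so it is home and square, and the roll has kept its place. Now I move to beside the knob.

drive_tool:
  rows:
    - [0, 0, 20, 0, -1]
    - [0, 0, 40, 0, -1]
    - [10, 0, 40, 0, -1]
    - [15, 0, 40, 0, -1]
    - [15, 0, 40, 0, -1]
    - [13, 20, 28, 0, -1]
    - [5, 20, 15, 0, -1]
    - [0, 16, 0, 0, -1]
    - [0, 0, 0, 0, -1]

```text
time_s: 12.42
ee_pos: [0.4121, 0.0061, 0.119]
tcp_rot: [-1.557, -0.242, 0.245]
contact_force: [-0.1, 0.3, 0.5]
opening: 0.0003
```

Run:
```python
from h import *
s,T=st()
im=snapshot("top");crop("top",im,250,180,160,130,5,"pics/c6.png")
im=snapshot("scene");crop("s",im,240,180,120,90,6,"pics/s6.png")
print((proj("scene",s["ee_pos"]+np.array([[0,0,0],[0,0,.02],[0,0,.03]]))-[240,180])*6+2.5)
```

```text
t 12.43 rack xy [-0.0743  0.1181] z 0.119 F rack [0.2 0.3 0.5] q6 -0.3
tool x yaw rel rack -45.09 z yaw 44.91 y [-0.002  0.    -1.   ]
[[365.66056813 413.88198476]
 [363.85908512 387.70980723]
 [362.94582515 374.4418487 ]]
```

View pics/s6.png

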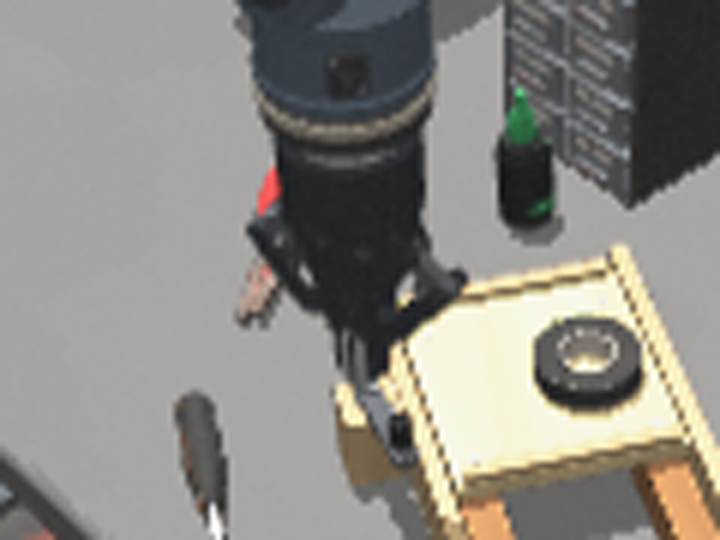

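View pics/c6.png

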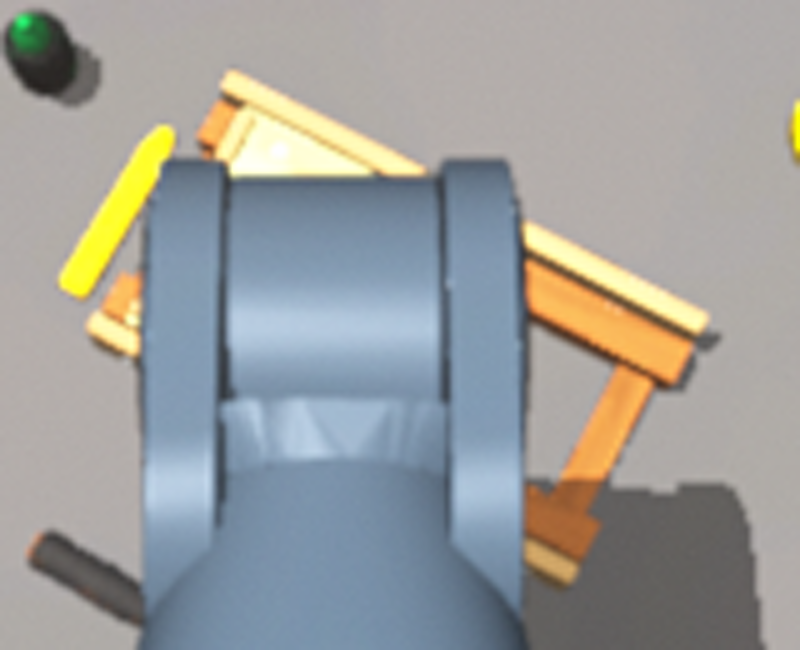

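Run:
```python
from h import *
for c,z in(((400,418),.0835),((400,432),.0735)):
    print(rf(ray("scene",(np.array(c)-2.5)/6+[240,180],z)[0]).round(4))
im=cv2.imread("pics/s6.png")[280:500,280:480];cv2.imwrite("pics/s6z.png",cv2.resize(im,None,fx=2.7,fy=2.7,interpolation=2))
```

```text
[-0.0469  0.0938]
[-0.048   0.0945]
```

View pics/s6z.png

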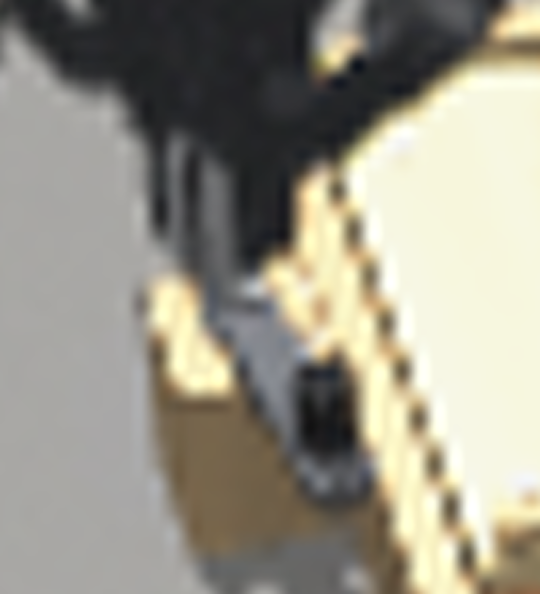

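The tip is visible at crop (363,391) against a projected TCP row of 414. That fits an offset of about 20–25 mm, and passing over the 58 mm lip needs at least 22. So TCP z 0.045 puts the tip near 69 mm, mid-lower knob and above the bar. Descending.

drive_tool:
  rows:
    - [0, 20, 0, 0, -1]
    - [0, 20, 0, 0, -1]
    - [0, 14, 0, 0, -1]
    - [0, 10, 0, 0, -1]
    - [0, 5, 0, 0, -1]
    - [0, 5, 0, 0, -1]
    - [0, 0, 0, 0, -1]

```text
time_s: 13.4
ee_pos: [0.4134, 0.0053, 0.0456]
tcp_rot: [-1.557, -0.244, 0.245]
contact_force: [0.2, 0.6, 0.9]
opening: 0.0001
```

Run:
```python
from h import *
s,T=st()
im=snapshot("scene");crop("s",im,270,220,80,60,10,"pics/s7.png")
```

```text
t 13.4 rack xy [-0.0745  0.1165] z 0.0456 F rack [0.6 0.  0.9] q6 -0.3
tool x yaw rel rack -45.02 z yaw 44.98 y [-0.  0. -1.]
```

View pics/s7.png

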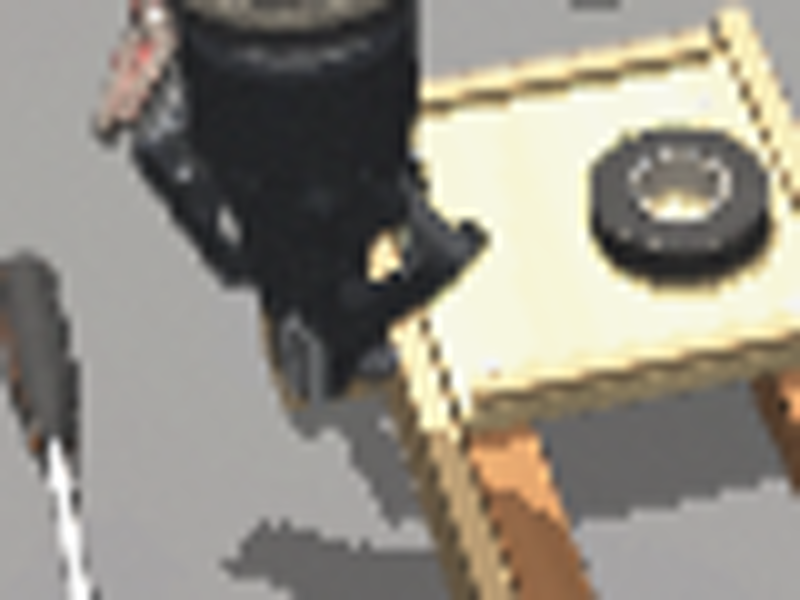

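drive_tool:
  rows:
    - [5, 0, 1, 0, -1]
    - [5, 0, 0.5, 0, -1]
    - [4, 0, 0, 0, -1]
    - [4, 0, -3, 0, -1]
    - [4, 0, -2.4, 0, -1]
    - [4.5, 0, -1.9, 0, -1]
    - [0, 0, 0, 0, -1]

```text
time_s: 14.32
ee_pos: [0.4408, 0.0078, 0.0456]
tcp_rot: [-1.557, -0.245, 0.244]
contact_force: [1.2, 0.4, 0.3]
opening: -0.0001
```

Run:
```python
from h import *
s,T=st()
im=snapshot("scene");crop("s",im,270,220,80,60,10,"pics/s8.png")
```

```text
t 14.32 rack xy [-0.0597  0.0933] z 0.0456 F rack [ 0.9 -0.9  0.3] q6 -0.29
tool x yaw rel rack -45.02 z yaw 44.98 y [ 0.  0. -1.]
```

View pics/s8.png

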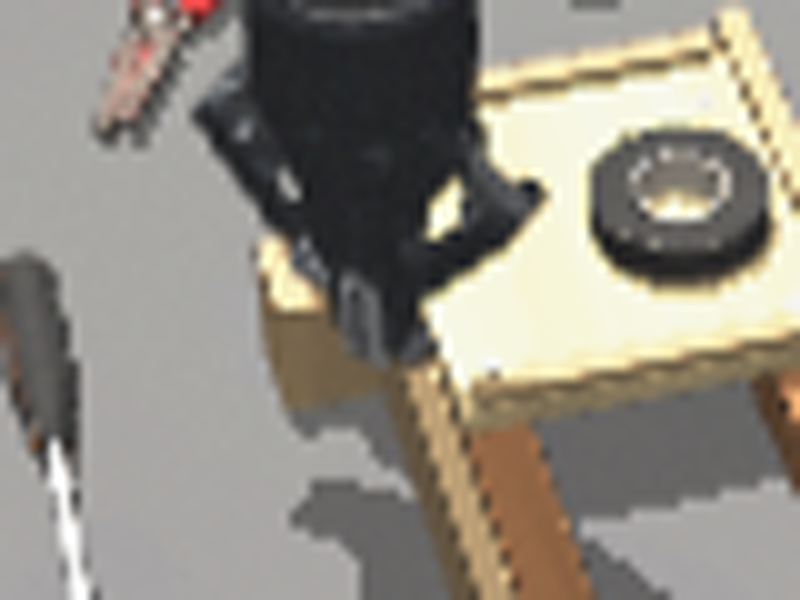

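The bar end shows at (425,345), ahead of the finger and now over the guide strip, so the button is turning.

drive_tool:
  rows:
    - [4, 0, -1.4, 0, -1]
    - [4, 0, -1, 0, -1]
    - [4, 0, -0.8, 0, -1]
    - [4, 0, -0.4, 0, -1]
    - [4.4, 0, -0.2, 0, -1]
    - [4, 0, 0.2, 0, -1]
    - [4, 0, 0.5, 0, -1]
    - [4, 0, 0.8, 0, -1]
    - [4, 0, 1.2, 0, -1]
    - [4, 0, 1.6, 0, -1]

```text
time_s: 15.62
ee_pos: [0.479, 0.0209, 0.0456]
tcp_rot: [-1.557, -0.245, 0.245]
contact_force: [-0.2, -0.7, -1.5]
opening: -0.0003
```

Run:
```python
from h import *
s,T=st()
im=snapshot("scene");crop("s",im,270,220,80,60,10,"pics/s9.png")
```

```text
t 15.62 rack xy [-0.0307  0.0653] z 0.0456 F rack [-0.7 -0.2 -1.5] q6 -0.27
tool x yaw rel rack -45.02 z yaw 44.98 y [ 0.  0. -1.]
```

View pics/s9.png

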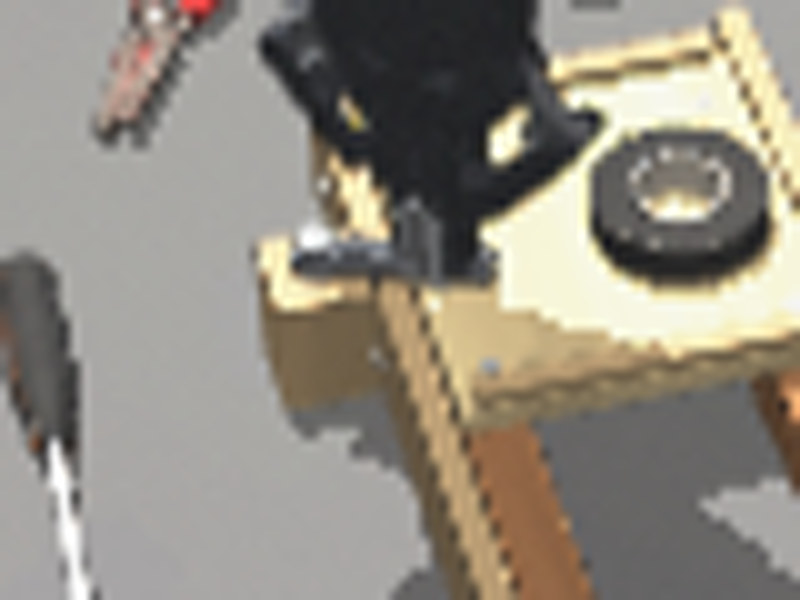

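The bar now lies across the guide at (310,240)–(490,265), about 1.1 rad. Continuing to the stop.

drive_tool:
  rows:
    - [4, 0, 2.1, 0, -1]
    - [4, 0, 2.5, 0, -1]
    - [4, 0, 2.9, 0, -1]
    - [2, 0, 1.6, 0, -1]
    - [2, 0, 1.7, 0, -1]

```text
time_s: 16.3
ee_pos: [0.4907, 0.0361, 0.0456]
tcp_rot: [-1.557, -0.245, 0.245]
contact_force: [-1.1, -1.6, 0.6]
opening: 0.0
```

drive_tool:
  rows:
    - [0.7, 0, 0.7, 0, -1]
    - [0.7, 0, 0.7, 0, -1]

```text
time_s: 16.55
ee_pos: [0.4906, 0.037, 0.0453]
tcp_rot: [-1.558, -0.243, 0.246]
contact_force: [-6.7, -9.0, 2.6]
opening: 0.0001
```

drive_tool:
  rows:
    - [0.7, 0, 0.7, 0, -1]
    - [0.7, 0, 0.7, 0, -1]

```text
time_s: 16.8
ee_pos: [0.4906, 0.0377, 0.0451]
tcp_rot: [-1.56, -0.241, 0.247]
contact_force: [-11.1, -18.0, 4.4]
opening: 0.0002
```

Run:
```python
from h import *
s,T=st()
im=snapshot("scene");crop("s",im,270,220,80,60,10,"pics/s10.png")
```

```text
t 16.8 rack xy [-0.0104  0.0626] z 0.0451 F rack [-21.1   1.6   4.4] q6 -0.23
tool x yaw rel rack -45.07 z yaw 44.93 y [-0.003 -0.004 -1.   ]
```

View pics/s10.png

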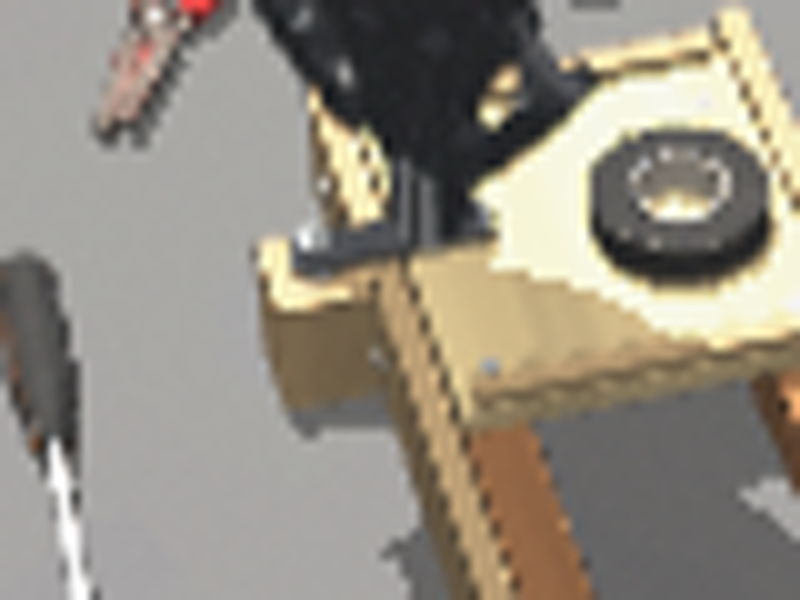

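There is a firm stop: 21 N along the rack's -x, with the bar at (300,255)–(490,235) square across the edge. Backing off, then up and away.

drive_tool:
  rows:
    - [-2, 0, -2, 0, -1]
    - [-5, 0, -3, 0, -1]
    - [-8, 0, -3, 0, -1]
    - [-5, -5, 0, 0, -1]
    - [0, -30, 0, 0, -1]
    - [0, -40, 0, 0, -1]
    - [0, -40, 0, 0, -1]
    - [0, -20, -40, 0, -1]
    - [0, 0, -50, 0, -1]
    - [0, 0, -50, 0, -1]

```text
time_s: 18.1
ee_pos: [0.5192, -0.1089, 0.1815]
tcp_rot: [-1.557, -0.246, 0.244]
contact_force: [0.1, 0.3, 0.7]
opening: -0.0001
```

drive_tool:
  rows:
    - [0, 0, -50, 0, -1]
    - [0, 0, -50, 0, -1]
    - [0, 0, -40, 0, -1]
    - [0, 0, -20, 0, -1]
    - [0, 0, 0, 0, -1]

```text
time_s: 18.73
ee_pos: [0.5677, -0.2609, 0.1805]
tcp_rot: [-1.557, -0.243, 0.243]
contact_force: [-0.7, -0.4, 0.4]
opening: -0.0
```

Run:
```python
from h import *
s,T=st()
im=snapshot("top");crop("top",im,250,180,160,130,5,"pics/c11.png")
im=snapshot("scene");cv2.imwrite("pics/sf11.png",im[:,:,::-1]);crop("s",im,260,190,120,90,6,"pics/s11.png")
```

```text
t 18.73 rack xy [-0.2411 -0.1422] z 0.1805 F rack [-0.6  0.5  0.4] q6 -0.74
tool x yaw rel rack -45.11 z yaw 44.89 y [-0.  0. -1.]
```

View pics/c11.png

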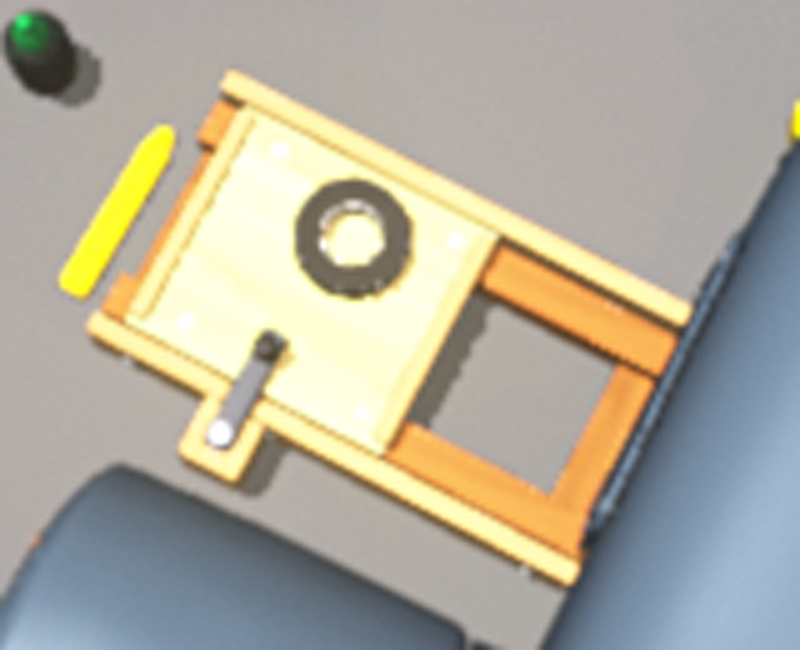

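View pics/s11.png

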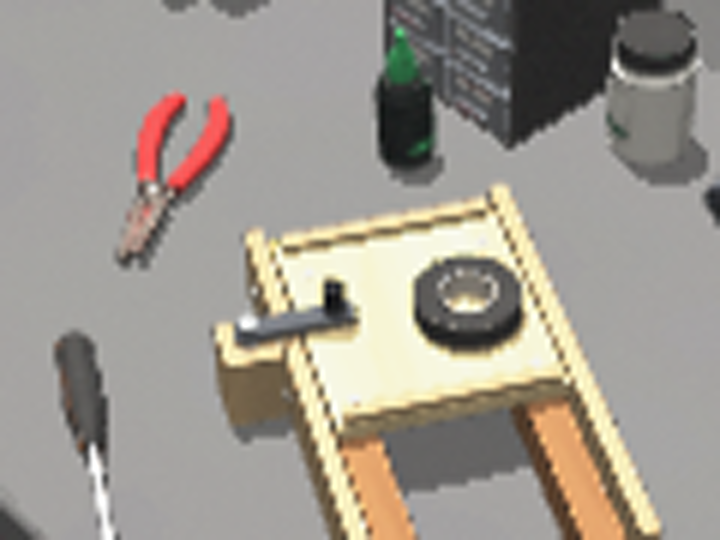

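Both views show the button across the board edge, the board level and the roll aboard. I'll do a numeric check of the angle and the board before handing in.

Run:
```python
from h import *
w=lambda c,z: rf(ray("top",np.array(c,float)/5+[250-.4,180-.4],z)[0])
k=w((268,345),.0835);p=w((220,433),.0635);print("knob",k.round(4),"pivot",p.round(4),"theta",np.arctan2(-(k-p)[1],-(k-p)[0]))
print("board rear",w((497,238),.058).round(4),w((383,450),.058).round(4),"front",w((240,103),.058).round(4),w((125,315),.058).round(4),"tape",w((353,238),.069).round(4))
job_done()
```

```text
knob [-0.0002  0.0503] pivot [0.0017 0.102 ] theta 1.5332648981293242
board rear [-0.0802 -0.066 ] [-0.0801  0.0678] front [ 0.0814 -0.0666] [0.0794 0.0687] tape [-0.0113 -0.0262]
the job is handed in; nothing more can be done
```

The board is in its notches, the turn button is locked across its edge, and I handed the job in at about 19 s with the arm clear.

- **Board:** I pushed it slowly along the rack from behind at about 5–6 N until it dropped. Its rear edge measures x = -80 mm on both sides and its front edge about +80 mm, so it is home and square. It looks level in both views.
- **Tape roll:** It rode along with almost no shift, moving about 3 mm relative to the board along x and not measurably in y.
- **Turn button:** I pushed the knob round with the shut fingers until it met a firm stop at about 21 N. The knob measures (0, 50) mm in the rack's frame, where locked should be (0, 50). Taken from the pixels, the angle is about 1.53 rad against 1.57, which is within measuring error.
- **Bystanders:** The screwdriver, pliers, bottle and tyre lever look unmoved in the close-up views. I did not check the y-wrench, brush and spanner at the end, but the arm stayed clear of them.

**What disagreed:**
- The shut fingertips turned out to end roughly 20–25 mm above the reported tool point. That means the board was pushed near its upper rear edge rather than mid-face.
- After the drop, the fingers slid over the rear lip without force. I therefore never felt the firm stop on the board, and that it is home rests on the pictures and the drop in force.

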